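Load the lab shaker and clamp the racks under the retaining bar

TASK

Load the shaker for a run: stand every small test-tube rack waiting on the bench upright in the shaker's tray, lay the retaining bar across the two supports over the tubes with its forked ends down around the studs and slip a sleeve over each stud so that it sits on the bar. Only when the bar is held by both sleeves, press the start button fully down and let it go. Leave the reagent bottle, the beaker and the big rack alone.

Things in the scene. Friction and masses are not known exactly. Their poses are not given: they have to be found in the camera images.
- shaker: Low white bench shaker, fixed; its housing is 300 x 210 mm and 70 mm high. Origin on the bench below the middle of its tray; x runs along the tray from one stud to the other, z up; the housing reaches from y = -150 to +60 mm, with the console on the -y side.
- tray (a point): Middle of the tray floor, 90 mm above the bench, axes as the shaker's. The tray is a trough 212 mm long (x) and 58 mm wide (y) inside, with a thin rim 10 mm high; up to three small racks stand in it in a row, their long sides along x, for instance at x = -68, 0 and +68 mm. Beyond each end, at x = -140 and +140 mm, stands a 20 mm thick steel support pillar.
- bar_seat (a point): Middle between the tops of the two supports, 179 mm above the bench, axes as the shaker's. Each support ends in a flat seat 30 mm (x) by 36 mm (y) at this height, centred at x = -140 or +140 mm, from whose middle a 12 mm stud rises 61 mm with a tapered tip. Laid home, the bar rests with its metal on both seats, so that the bar's origin lies 3 mm below this point.
- stud_a (a point): Tip of the stud at x = -140 mm of the shaker, 240 mm above the bench; stud 12 mm thick, upright, the last 6 mm tapered.
- stud_b (a point): Tip of the stud at x = +140 mm of the shaker, the same.
- start_top (a point): Middle of the top face of the round grey start button (36 mm across) on the console, about 112 mm to the -y side of the tray's middle line. It is pressed straight down.
- start (a joint): Travel of the start button: 0 is up, 0.006 m is fully down; springs back; fully down takes 5 N.
- bar: Retaining bar: flat aluminium, 314 mm long (its x), 32 mm wide, 8 mm thick, with a 3 mm rubber strip (200 x 22 mm) under its middle; it lies on the bench on the strip. Each end is an open fork with a slot 17 mm wide and 26 mm deep (from x = 131 to 157 mm). On top in the middle stands a black handle 70 mm long (x), 16 mm wide (y), from 11 to 37 mm above the origin, to be taken across its width. Origin in the middle of the strip's underside, z up. Both ends are alike. 260 g.
- sleeve1: Plain aluminium retaining sleeve, a thick-walled tube 40 mm outside, 17 mm bore, 60 mm long, standing on end. Origin in the middle of its lower end, z along its axis. About 165 g. On a stud and seated on the bar, its lower end lies 187 mm above the bench (53 mm below the stud's tip). The two sleeves are alike; either goes on either stud.
- sleeve2: The second sleeve, the same.
- rack1: Small white plastic rack with six capped tubes fixed in it: 64 mm long (x), 46 mm wide (y), rack body 58 mm high, black caps up to 84 mm. Origin in the middle of its underside, z up. To be taken across its width by the top band (40 to 58 mm high). About 190 g. All small racks are alike; one or two may be absent.
- rack2: Small white plastic rack with six capped tubes fixed in it: 64 mm long (x), 46 mm wide (y), rack body 58 mm high, black caps up to 84 mm. Origin in the middle of its underside, z up. To be taken across its width by the top band (40 to 58 mm high). About 190 g. All small racks are alike; one or two may be absent.
- rack3: Small white plastic rack with six capped tubes fixed in it: 64 mm long (x), 46 mm wide (y), rack body 58 mm high, black caps up to 84 mm. Origin in the middle of its underside, z up. To be taken across its width by the top band (40 to 58 mm high). About 190 g. All small racks are alike; one or two may be absent.
- reagent: Amber glass bottle, 68 mm across, 150 mm high, origin at the middle of its underside. A bystander.
- beaker: Glass beaker, 76 mm across, 100 mm high, origin at the middle of its underside. A bystander.
- bigrack: Long white rack with twelve capped tubes, 136 x 50 mm, 104 mm high, origin at the middle of its underside. A bystander, not to be loaded.
Mind the look-alikes: they are no part of the job. What is shaped like the rack1 but blue or green is not meant.

How it is judged:
By the outcome, as a careful person would: the job done as asked, in the order asked, and still so for the second after the job is handed in, with the robot touching nothing.
Of rack1, rack2, rack3 only 1 to 3 are there at a start; the rules pass over those that are not, and their reading is None.
At some moment in a run one of bar may be knocked a few centimetres aside while the robot is not near it.
Once in a run the grip may slacken for a moment while it holds something.
It also fails if it takes over 210 s, if anything falls off the work surface, if the arm or the gripper's body presses on something with over 40 N, if the wrist force passes 120 N, or if a joint passes its speed limit or range.

ROBOT

A 7-joint arm with a two-finger parallel gripper is mounted at the origin on the work surface. World frame = base frame: x ahead of the robot, y to its left, z up, the work surface at z = 0. Lengths are in m, angles in rad, forces in N, time in s.
With the tool pointing down it reaches from about 0.425 to 0.95 m from the base axis. Payload 4.7 kg.
Tool frame: the origin (TCP) lies between the finger pads; the fingertips stand 25 mm ahead of it and the grasp point (between the pads) lies 6 mm ahead of it; x points along the fingers, z is the direction in which the jaws open and shut, and the axes are right-handed (so a half turn about x gives the same grasp; the last joint's range is limited). The gripper opens to 85 mm and grips with 20 to 120 N. Pads are 22 mm wide; open, the fingers measure 114 mm over their backs; the gripper's body (76 mm by 85 mm) begins 54 mm behind the grasp point. The pads swing forward as they close: fully open they stand 13 mm farther back than shut.
Start: joints at [1.266, 0.469, -0.049, 1.532, 0.024, 1.141, -0.082], TCP at [0.184, -0.649, 0.256] pointing down, gripper open.
Joint ranges: [-2.59, 2.59], [-0.33, 1.99], [-1.39, 1.29], [0.1, 2.45], [-1.04, 4.18], [0.21, 1.99], [-2.66, 2.66]. Speed limits (rad/s): [2.57, 2.57, 3.14, 3.14, 3.14, 3.14, 3.14].

INTERFACE

Orientations are given as a 3x3 rotation matrix whose columns are the frame's x, y, z axes.
In Python, from rig import * gives the robot as it stands. Calls block until the motion is done:
- movep(position, orientation): joint-space move of the TCP to a pose.
- move_l(position, attitude=None, feed=0.15, until_force=None): straight line of the TCP; attitude=None keeps the orientation; feed is the mean speed in m/s. With until_force (N) it stops when the force on the tool has changed by that much, and returns True; else False.
- move_joints(angles): joint-space move.
- command_gripper(opening, newtons=None): finger opening in m; newtons is the grip in N (None keeps the last); returns when the fingers have stopped.
- sleep(seconds).
- inverse_kinematics(position, orientation): joint angles nearest the present ones, or None.
- sense(): the state.
- camera(name): name is "scene" or "top"; returns (picture, depth): 400x640x3 uint8, red, green, blue; 400x640 float32, m along the optical axis (not along the pixel's ray), 0 where there is no reading.
- camera_params(name): a dict with "K" (3x3 intrinsics, pixels), "position" and "rotation" of the camera in the world. Camera axes: x right, y down, z forward; pixel columns grow to the right and rows downward; lengths in m; the calibration is good to about 2 mm. A picture is of the moment at which its call begins. camera_params takes no time and is no camera call.
A pose or a line that the arm cannot do raises Unreachable and nothing moves.
- finish_job(): hands the job in, once; it reports no verdict.
The state is a dict: "time_s": time; "joint_pos": joint angles; "qd": joint speeds; "joint_efforts": joint torques, N m; "position": TCP position; "tcp_rot": TCP orientation; "wrist_force": force on the tool from outside, world axes, zero at the start; "ft_torque": the same for the moment, N m; "finger_gap": finger opening in m.
Only numpy, scipy, OpenCV 4.12 (cv2) and the standard library are available. Lean on these libraries where they do the work, as an engineer would, in place of code of your own. Each camera call takes 0.05 s, during which the arm holds its last target. There are 200 camera calls.

## Working session

There is one attempt and no reset: what is moved stays moved. The work goes in short steps, each a Python script; the robot and the scene stay as the last script left them, time stands still between calls to the robot, and variables do not carry over. Pictures are saved under pics/ and viewed, about 12 in all and at most 16, crops included, and the job is handed in when it is done.

```bash
ls; mkdir -p pics; python3 - <<'E'
from rig import *
import cv2, numpy as np
for n in ("top","scene"):
    im,d=camera(n); cv2.imwrite(f"pics/{n}0.png",im[...,::-1]); np.savez(f"pics/{n}0.npz",im=im,d=d)
    p=camera_params(n); print(n,p)
s=sense(); print(s["time_s"],s["position"],s["tcp_rot"],s["finger_gap"])
E
```

```text
pics
top {'K': array([[396.82830629,   0.        , 319.98078925],
       [  0.        , 396.82830629, 197.64222384],
       [  0.        ,   0.        ,   1.        ]]), 'position': array([0.38581328, 0.01971939, 1.10499886]), 'rotation': array([[ 0.00649618, -0.98180446,  0.18978359],
       [-0.99995095, -0.00495892,  0.00857381],
       [-0.00747668, -0.18982997, -0.98178851]])}
scene {'K': array([[387.10877825,   0.        , 317.78586071],
       [  0.        , 387.10877825, 201.80995714],
       [  0.        ,   0.        ,   1.        ]]), 'position': array([1.05677796, 0.64829013, 0.86806157]), 'rotation': array([[-0.8000189 ,  0.38605204, -0.45927505],
       [ 0.59966481,  0.53910779, -0.59140925],
       [ 0.01928401, -0.74854967, -0.66279825]])}
0.1 [ 0.18369545 -0.64902008  0.25537267] [[-5.56421568e-04  9.62209576e-01  2.72309425e-01]
 [ 1.70382680e-03  2.72309984e-01 -9.62208070e-01]
 [-9.99998394e-01 -7.14252250e-05 -1.79095762e-03]] 0.08522527875440372
```

View pics/top0.png

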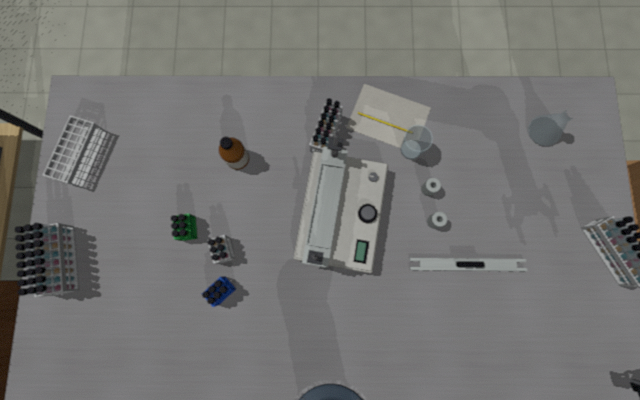

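View pics/scene0.png

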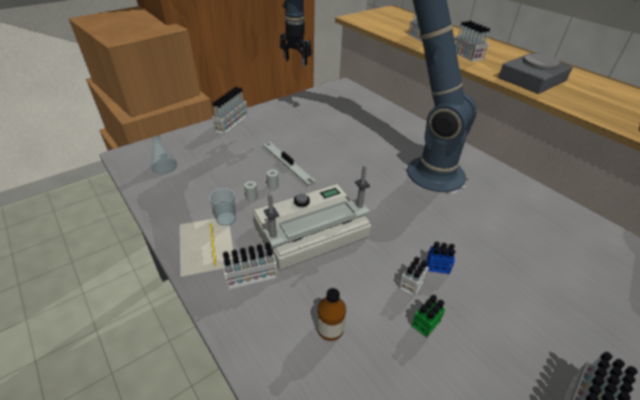

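Top picture: one white small rack at (220,249). Its look-alikes are blue (218,291), green (183,227) and the big rack (327,125), and the large racks at the margins are props. The shaker is at (340,210) with its console on the right, the sleeves at (433,186) and (440,219), the bar at (468,265), the beaker at (415,145) and the bottle at (233,152).

```bash
cat > h.py <<'E'
from rig import *
import numpy as np, cv2
def cloud(n, d=None, im=None):
    if d is None: im,d=camera(n)
    p=camera_params(n); K=p["K"]
    v,u=np.mgrid[:400,:640]
    c=np.stack([(u-K[0,2])/K[0,0]*d,(v-K[1,2])/K[1,1]*d,d],-1)
    w=c@p["rotation"].T+p["position"]; w[d==0]=np.nan
    return im,w
def project(n,P):
    p=camera_params(n); c=(np.atleast_2d(P)-p["position"])@p["rotation"]; q=c@p["K"].T
    return q[:,:2]/q[:,2:]
def sel(w,x,y,z):
    return (w[...,0]>x[0])&(w[...,0]<x[1])&(w[...,1]>y[0])&(w[...,1]<y[1])&(w[...,2]>z[0])&(w[...,2]<z[1])
E
python3 - <<'E'
from h import *
for n in ("top","scene"):
    f=np.load(f"pics/{n}0.npz"); im,w=cloud(n,f["d"],f["im"])
    print(n)
    for u,v in ([(220,249),(222,255),(433,186),(440,219),(468,265),(415,262),(520,264),(368,213),(327,200),(325,157),(316,257),(327,125),(615,250)] if n=="top" else [(361,170),(362,185),(269,205),(272,215),(302,200),(413,275),(250,190),(272,178),(288,158)]):
        print((u,v),w[v,u].round(4))
    # bench z
    m=sel(w,(.3,.9),(-.5,.5),(-.02,.02)); print("bench z med",np.median(w[m][:,2]))
    hi=sel(w,(.3,.9),(-.15,.15),(.165,.26))
    c,l,st,ce=cv2.connectedComponentsWithStats(hi.astype(np.uint8))
    for k in range(1,c):
        P=w[l==k]; print("hi",len(P),ce[k].round(1),P.mean(0).round(4),P.min(0).round(3),P.max(0).round(3))
    ob=sel(w,(.25,.95),(-.5,.55),(.012,.3)); c,l,st,ce=cv2.connectedComponentsWithStats(ob.astype(np.uint8))
    for k in range(1,c):
        if st[k,4]<30: continue
        P=w[l==k]; print("obj",len(P),ce[k].round(1),np.median(P,0).round(4),P.min(0).round(3),P.max(0).round(3))
im=cv2.imread("pics/top0.png"); a=cv2.resize(im[140:290,280:480],None,fx=4,fy=4,interpolation=cv2.INTER_CUBIC); cv2.imwrite("pics/c1.png",a)
s=cv2.imread("pics/scene0.png"); b=cv2.resize(s[130:310,220:470],None,fx=3.2,fy=3.2,interpolation=cv2.INTER_CUBIC); cv2.imwrite("pics/c2.png",b)
E
```

```text
top
(220, 249) [0.4478 0.2833 0.0863]
(222, 255) [0.4327 0.2781 0.0832]
(433, 186) [ 0.6278 -0.2833  0.0311]
(440, 219) [ 0.5348 -0.2957  0.0388]
(468, 265) [ 0.4127 -0.3648  0.0344]
(415, 262) [ 0.4209 -0.2334 -0.0033]
(520, 264) [ 0.4172 -0.5193 -0.    ]
(368, 213) [ 0.5421 -0.0956  0.0912]
(327, 200) [0.5757 0.0103 0.0908]
(325, 157) [0.6926 0.016  0.0882]
(316, 257) [0.4229 0.0352 0.2314]
(327, 125) [0.7774 0.011  0.1015]
(615, 250) [ 0.4524 -0.7326  0.0695]
bench z med -0.0007746069873464378
hi 201 [334.6 142.8] [ 0.6982 -0.0067  0.1876] [ 0.684 -0.025  0.168] [0.717 0.012 0.24 ]
hi 206 [314.3 257. ] [0.4249 0.0398 0.1831] [0.409 0.02  0.171] [0.441 0.059 0.239]
obj 9961 [339.  201.9] [ 0.5663 -0.0156  0.071 ] [ 0.393 -0.154  0.013] [0.862 0.099 0.24 ]
obj 672 [415.9 140.2] [ 0.7542 -0.235   0.067 ] [ 0.706 -0.266  0.012] [ 0.78  -0.193  0.104]
obj 728 [232.4 152.2] [0.7004 0.2593 0.1007] [0.679 0.235 0.013] [0.745 0.301 0.153]
obj 237 [430.3 186.1] [ 0.6245 -0.2702  0.0569] [ 0.607 -0.292  0.012] [ 0.644 -0.253  0.064]
obj 552 [181.9 226.3] [0.5074 0.3898 0.0644] [0.476 0.372 0
[... 944 characters left out ...]
 [ 0.4231 -0.3654  0.0294] [ 0.406 -0.427  0.012] [ 0.434 -0.334  0.042]
obj 8031 [300.6 230. ] [0.6112 0.0242 0.0712] [ 0.399 -0.155  0.012] [0.864 0.101 0.24 ]
obj 185 [271.8 177.7] [ 0.5407 -0.2761  0.0477] [ 0.517 -0.307  0.013] [ 0.555 -0.265  0.064]
obj 201 [250.1 189.4] [ 0.6318 -0.263   0.0482] [ 0.609 -0.296  0.013] [ 0.647 -0.253  0.063]
obj 750 [222.9 204.5] [ 0.7473 -0.2141  0.0717] [ 0.708 -0.271  0.012] [ 0.782 -0.192  0.104]
obj 1239 [428.  264.2] [0.3775 0.3018 0.0585] [0.314 0.256 0.012] [0.49  0.335 0.087]
obj 1191 [330.7 314.6] [0.7283 0.2837 0.0962] [0.683 0.239 0.012] [0.749 0.304 0.154]
obj 737 [428.9 313. ] [0.5296 0.4051 0.0604] [0.477 0.373 0.012] [0.547 0.426 0.087]
```

View pics/c1.png

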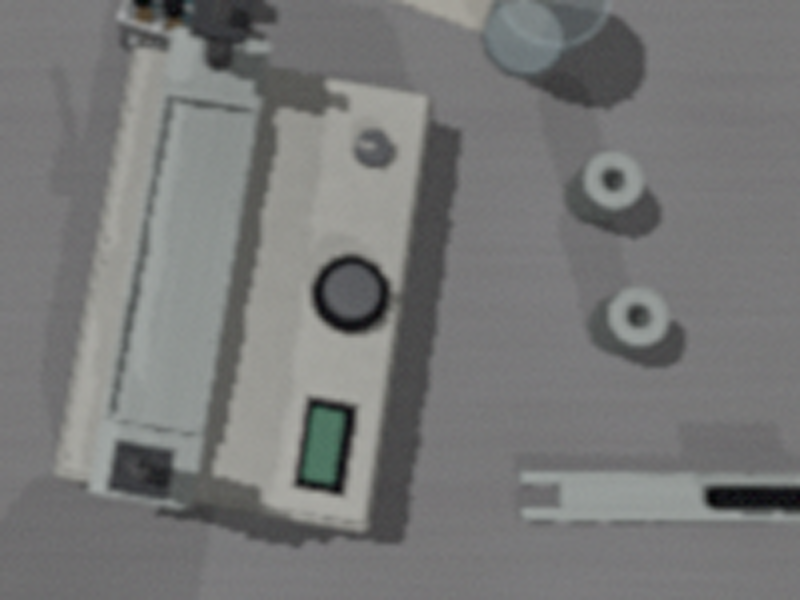

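View pics/c2.png

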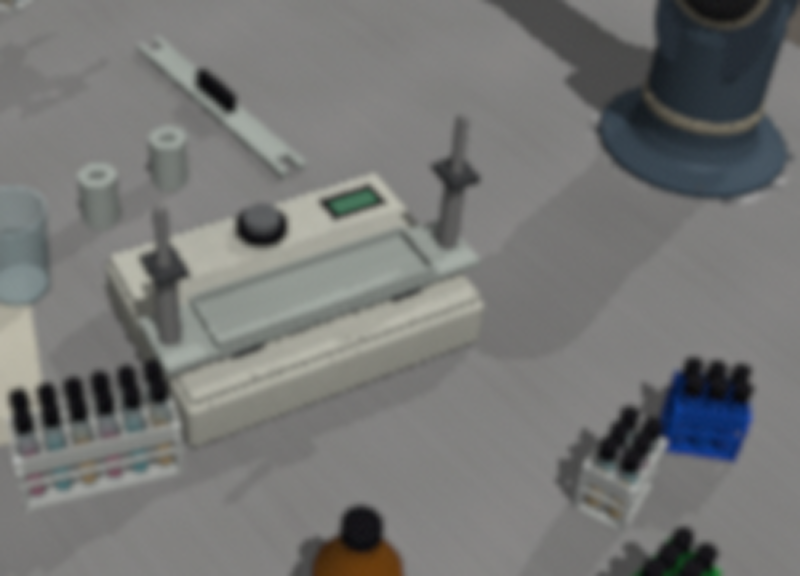

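Checks so far: the button is the big grey disc at crop (352,292), which is picture (368,213), and the small knob beside it is not it. The studs and seats are clear in the scene crop at (165,265) and (455,170). The white six-cap rack sits between blue and green. Next I'll fit the poses.

```bash
cat >> h.py <<'E'
from scipy.optimize import least_squares
def rect(P):
    (c,s,a)=cv2.minAreaRect((P[:,:2]*1000).astype(np.float32)); return np.array(c).round(1),np.array(s).round(1),round(a,1)
def circ(P,R=.02):
    # centre by outer radius: fit circle to hull
    h=cv2.convexHull((P[:,:2]*1000).astype(np.float32))[:,0]
    r=least_squares(lambda p:np.hypot(*(h-p[:2]).T)-p[2],[*h.mean(0),20],loss='soft_l1'); return r.x.round(1)
def stud_fit(Ws, x0=(.565,.018,-.16)):
    """Ws: {cam:world-map}; fit shaker x,y,yaw on stud silhouettes"""
    obs=[]
    for n,w in Ws.items():
        for s in (-1,1):
            c=np.array(x0[:2])+s*.14*np.array([np.cos(x0[2]),np.sin(x0[2])])
            m=(np.hypot(w[...,0]-c[0],w[...,1]-c[1])<.022)&(w[...,2]>.190)&(w[...,2]<.232)
            v,u=np.nonzero(m); obs.append((n,s,np.c_[u,v].astype(float)))
    def f(p,full=False):
        r=[]
        for n,s,q in obs:
            b=np.array([p[0]+s*.14*np.cos(p[2]),p[1]+s*.14*np.sin(p[2])])
            a=project(n,[[*b,.185],[*b,.24]]); t=a[1]-a[0]; t/=np.linalg.norm(t)
            r.append(np.mean((q-a[0])@np.array([-t[1],t[0]])) if len(q) else 0)
        return np.array(r)
    r=least_squares(f,x0); return r.x,f(r.x),[len(o[2]) for o in obs]
E
python3 - <<'E'
from h import *
Ws={};Is={}
for n in ("top","scene"):
    f=np.load(f"pics/{n}0.npz"); Is[n],Ws[n]=cloud(n,f["d"],f["im"])
print("both",stud_fit(Ws))
for n,w in Ws.items():
    print(n)
    for c in ((.425,.04),(.70,-.005)):
        m=sel(w,(c[0]-.03,c[0]+.03),(c[1]-.03,c[1]+.03),(.173,.185)); print(" seat",m.sum(),rect(w[m]),w[m].mean(0).round(4))
    for c in ((.625,-.272),(.533,-.284)):
        m=sel(w,(c[0]-.03,c[0]+.03),(c[1]-.03,c[1]+.03),(.055,.066)); print(" sleeve",m.sum(),circ(w[m]),w[m].mean(0).round(4))
    m=sel(w,(.405,.50),(.255,.33),(.03,.1)); print(" rack",m.sum(),rect(w[m]))
    m=sel(w,(.405,.50),(.255,.33),(.05,.065)); print(" rackband",m.sum(),rect(w[m]))
    m=sel(w,(.405,.50),(.255,.33),(.075,.1)); print(" caps",m.sum(),rect(w[m]),w[m].max(0))
    m=sel(w,(.39,.44),(-.43,-.32),(.028,.045)); print(" handle",m.sum(),rect(w[m]),np.median(w[m],0).round(4))
    m=sel(w,(.38,.45),(-.54,-.2),(.006,.045)); print(" bar",m.sum(),rect(w[m]))
    m=sel(w,(.50,.58),(-.13,-.06),(.084,.10)); print(" button",m.sum(),rect(w[m]),np.median(w[m],0).round(4))
    i=Is[n].astype(int); m=(i[...,2]>i[...,0]+60)&sel(w,(.28,.42),(.22,.36),(.02,.1)); print(" blue",rect(w[m]))
    m=(i[...,1]>i[...,0]+60)&sel(w,(.45,.58),(.34,.45),(.02,.1)); print(" green",rect(w[m]))
im=Is["top"][220:310,165:265,::-1]; cv2.imwrite("pics/c3.png",cv2.resize(im,None,fx=6,fy=6,interpolation=cv2.INTER_CUBIC))
E
```

```text
both (array([ 0.56489774,  0.01713823, -0.17309738]), array([-0.18650957,  0.02864765, -0.27089331,  0.09483918]), [5, 29, 52, 57])
top
 seat 183 (array([425.2,  40. ]), array([35.7, 29.8]), 80.3) [0.4252 0.0399 0.1779]
 seat 146 (array([701.1,  -7. ]), array([35.8, 31.9]), 81.4) [ 0.6989 -0.0066  0.1781]
 sleeve 139 [ 625.7 -273.5   19.3] [ 0.6257 -0.2735  0.059 ]
 sleeve 141 [ 533.2 -286.1   19.4] [ 0.5332 -0.2862  0.059 ]
 rack 481 (array([450.7, 296.2]), array([64.1, 46.9]), 18.3)
 rackband 156 (array([450.8, 296.4]), array([64. , 46.5]), 17.8)
 caps 228 (array([451. , 295.8]), array([56.1, 36.6]), 18.7) [0.48143014 0.31910254 0.08685077]
 handle 159 (array([ 416.7, -370.9]), array([13.4, 68.5]), 0.4) [ 0.4177 -0.3696  0.0352]
 bar 1239 (array([ 416.5, -372.1]), array([314.4,  32. ]), 89.6)
 button 154 (array([543.8, -93.9]), array([42.5, 34.4]), 37.6) [ 0.5444 -0.0932  0.0906]
 blue (array([340.8, 294.9]), array([43.8, 63.4]), 43.4)
 green (array([510.1, 399. ]), array([14. , 71.8]), 69.6)
scene
 seat 95 (array([427.1,  40.3]), array([36.3, 30.1]), 81.1) [0.43   0.0428 0.178 ]
 seat 115 (array([702.2,  -6.7]), array([37.2, 30.9]), 80.2) [ 0.7041 -0.004   0.1786]
 sleeve 77 [ 627.6 -274.1   19. ] [ 0.6285 -0.2735  0.0592]
 sleeve 67 [ 535.3 -286.3   19.7] [ 0.5359 -0.2859  0.0595]
 rack 529 (array([452.5, 296.1]), array([66.9, 46.5]), 17.5)
 rackband 160 (array([452.6, 295.8]), array([66.8, 46.2]), 18.0)
 caps 215 (array([453.1, 296.4]), array([58.5, 35.9]), 19.1) [0.48466274 0.31918955 0.08710726]
 handle 64 (array([ 417.5, -370.3]), array([70.7, 18.2]), 89.4) [ 0.4207 -0.3657  0.0352]
 bar 467 (array([ 418.1, -373.1]), array([ 36.2, 314.6]), 0.2)
 button 92 (array([545.6, -93.3]), array([38.9, 37.2]), 15.9) [ 0.5472 -0.0906  0.0913]
 blue (array([349.1, 300.9]), array([33.7, 63.9]), 41.7)
 green (array([513.5, 400. ]), array([63.1, 44.4]), 7.5)
```

View pics/c3.png

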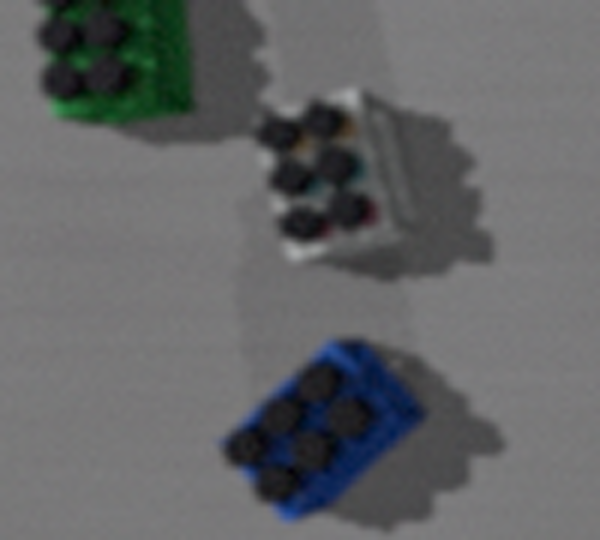

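The crop confirms the target: the white rack at (318,175) with six black caps, its long axis near world x turned by +18°. The fits agree with the given sizes (seat spacing 279.5 mm, button at shaker (0,-112), bar 314×32 mm). Next are the reach checks and the rack.

```bash
cat >> h.py <<'E'
SH=np.array([.5645,.017,-.169])
def sh(x,y,z):
    c,s=np.cos(SH[2]),np.sin(SH[2]); return np.array([SH[0]+c*x-s*y,SH[1]+s*x+c*y,z])
def down(a):
    "tool down, jaw axis at angle a in the bench plane"
    X=np.array([0,0,-1.]);Z=np.array([np.cos(a),np.sin(a),0]); return np.c_[X,np.cross(Z,X),Z]
def best(p,a):
    "pick of the two equal grasps with the smaller joint move"
    q0=np.array(sense()["joint_pos"]); o=[]
    for k in (0,np.pi,-np.pi):
        q=inverse_kinematics(p,down(a+k))
        if q is not None: o.append((np.abs(np.array(q)-q0).max(),a+k))
    return min(o)[1] if o else None
def st(t=""):
    s=sense(); print(t,"t",round(s["time_s"],2),"p",np.round(s["position"],4),"gap",round(s["finger_gap"],4),"F",np.round(s["wrist_force"],1))
E
python3 - <<'E'
from h import *
for z in (.24,.31):
    print(z,[(a,inverse_kinematics(sh(-.14,0,z),down(np.radians(a))) is not None) for a in range(-90,181,30)])
# rack
p=np.array([.4516,.2962,.056]); a=best(p+[0,0,.15],np.radians(108)); print("a",a)
movep(p+[0,0,.15],down(a)); st()
im,w=cloud("top"); cv2.imwrite("pics/g1.png",im[...,::-1])
command_gripper(.08); move_l(p,feed=.12,until_force=8); st("at rack")
command_gripper(.03,60); st("closed")
move_l(p+[0,0,.12],feed=.1); st("lifted")
E
```

```text
0.24 [(-90, True), (-60, True), (-30, True), (0, True), (30, True), (60, True), (90, True), (120, True), (150, True), (180, False)]
0.31 [(-90, True), (-60, True), (-30, True), (0, True), (30, True), (60, True), (90, True), (120, True), (150, True), (180, False)]
a 1.8849555921538759
 t 3.53 p [0.4522 0.2955 0.2058] gap 0.0852 F [ 0.2 -0.2 -0.4]
at rack t 5.22 p [0.452  0.2966 0.0567] gap 0.0801 F [0.4 0.  0.2]
closed t 5.62 p [0.4519 0.2967 0.0566] gap 0.0448 F [-1.1  0.3  3.5]
lifted t 6.97 p [0.4513 0.2959 0.1753] gap 0.0452 F [-0.5  0.5 -3.4]
```

```bash
python3 - <<'E'
from h import *
s=sense(); p=np.array(s["position"]); p[2]=.32; move_l(p,feed=.2)
t=sh(0,0,.32); a=best(t,SH[2]+np.pi/2); movep(t,down(a)); st("over")
z=.09+.056
move_l(sh(0,0,z+.06),feed=.15); st()
im,w=cloud("top"); cv2.imwrite("pics/top1.png",im[...,::-1]); i2,w2=cloud("scene"); cv2.imwrite("pics/scene1.png",i2[...,::-1])
b=cv2.resize(i2[150:290,220:420,::-1],None,fx=3.5,fy=3.5,interpolation=cv2.INTER_CUBIC); cv2.imwrite("pics/c4.png",b)
E
```

```text
over t 8.99 p [0.5639 0.0193 0.3201] gap 0.045 F [-0.8  1.3 -2.8]
 t 9.9 p [0.5651 0.0176 0.207 ] gap 0.045 F [ 0.1  0.1 -2.2]
```

View pics/c4.png

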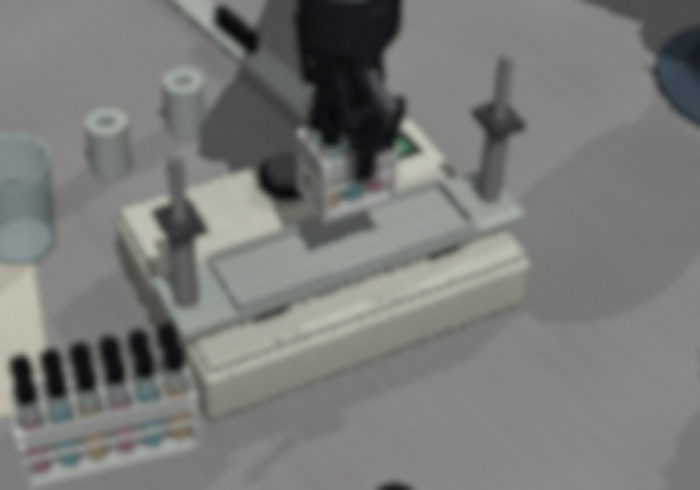

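The rack is held upright over the tray and parallel to it, so I lower it until it touches.

```bash
python3 - <<'E'
from h import *
sleep(.2); z=.09+.056
r=move_l(sh(0,0,z+.015),feed=.1); r=move_l(sh(0,0,z-.008),feed=.03,until_force=4); st(f"touch {r}")
command_gripper(.075); sleep(.2); st()
p=np.array(sense()["position"]); p[2]=.33; move_l(p,feed=.2); movep([.5,-.30,.36],down(best([.5,-.30,.36],SH[2]+np.pi/2))); st()
im,w=cloud("top"); i2,w2=cloud("scene")
cv2.imwrite("pics/c5.png",cv2.resize(i2[150:290,220:420,::-1],None,fx=3.5,fy=3.5,interpolation=cv2.INTER_CUBIC))
print("fit",stud_fit({"top":w,"scene":w2},SH))
for n,ww in (("top",w),("scene",w2)):
    m=sel(ww,(.5,.63),(-.05,.08),(.13,.19)); P=ww[m]; print(n,"rack",m.sum(),rect(P) if m.sum()>5 else 0,np.nanmax(P[:,2]) if m.sum() else 0)
E
```

```text
touch True t 11.33 p [0.5646 0.0169 0.1467] gap 0.0453 F [-1.  -0.   4.8]
 t 11.93 p [0.5637 0.0165 0.1457] gap 0.0749 F [-0.4  0.3 -0.3]
 t 14.24 p [ 0.5006 -0.298   0.36  ] gap 0.0749 F [-0.8  1.   0.4]
fit (array([ 0.5645787 ,  0.01681198, -0.17148955]), array([-0.16202506,  0.02495573, -0.23150673,  0.0825083 ]), [3, 32, 50, 57])
top rack 462 (array([563.5,  18. ]), array([45.8, 64.2]), 80.3) 0.17853139304742727
scene rack 485 (array([565.1,  18.3]), array([50.1, 65.5]), 81.0) 0.1768793144977273
```

View pics/c5.png

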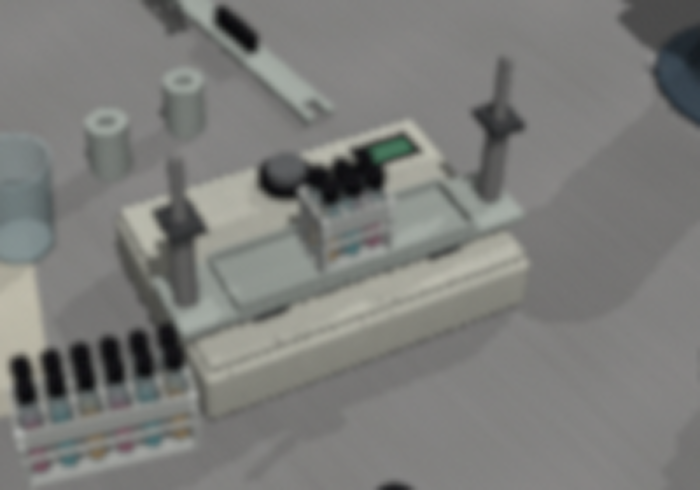

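The rack stands in the tray at crop (345,215), and camera and robot positions agree. Next is the bar, which I measure again just before grasping.

```bash
cat >> h.py <<'E'
def bar_bench(n,w,zr=(.006,.045)):
    m=sel(w,(.30,.56),(-.62,-.15),zr); c,l,s,ce=cv2.connectedComponentsWithStats(m.astype(np.uint8))
    out=[]
    for k in range(1,c):
        P=w[l==k]
        if len(P)<25 : continue
        out.append((len(P),rect(P)))
    return out
E
python3 - <<'E'
from h import *
movep([.62,-.05,.40],down(best([.62,-.05,.40],0))); st()
for n in ("top","scene"):
    im,w=cloud(n)
    print(n,bar_bench(n,w),"H",bar_bench(n,w,(.028,.045)))
E
```

```text
t 15.86 p [ 0.6199 -0.0506  0.3998] gap 0.0749 F [-0.1  0.6 -0.1]
top [(420, (array([ 439.7, -498.1]), array([ 30. , 124.7]), 0.4))] H []
scene [(448, (array([ 440.9, -405.1]), array([317.3,  35.5]), 89.6)), (93, (array([ 541.6, -275.5]), array([17.6, 36.1]), 62.5))] H [(63, (array([ 441.8, -402.5]), array([75.2, 15.7]), 87.5)), (43, (array([ 541.5, -274.7]), array([16.2, 35.2]), 62.4))]
```

The bar was knocked to about (0.440,-0.404), so I grasp it there.

```bash
python3 - <<'E'
from h import *
p=np.array([.4403,-.404,.039])
# choose grasp angle that also suits the target (bar yaw 90deg -> SH yaw or SH yaw+pi)
print({d:(inverse_kinematics(p,down(d)) is not None) for d in (0,np.pi,-np.pi)})
a=best(p+[0,0,.15],0); print("a",a)
movep(p+[0,0,.15],down(a)); command_gripper(.05); sleep(.2)
i2,w=cloud("scene"); print(bar_bench("scene",w)[:1])
move_l(p,feed=.1,until_force=6); st("at bar")
command_gripper(.0,100); st("closed")
move_l(p+[0,0,.10],feed=.08); sleep(.2); st("lifted")
for d in (SH[2]+np.pi/2,SH[2]-np.pi/2):
    q=inverse_kinematics(sh(0,0,.32),down(d)); print(d,None if q is None else np.round(q,2))
print(np.round(sense()["joint_pos"],2))
for n in ("top","scene"):
    im,w=cloud(n); m=sel(w,(.38,.5),(-.57,-.24),(.08,.14)); print(n,m.sum(),rect(w[m]))
    m1=sel(w,(.38,.5),(-.57,-.52),(.08,.14));m2=sel(w,(.38,.5),(-.29,-.24),(.08,.14)); print([np.median(w[k],0).round(4) if k.any() else 0 for k in (m1,m2)])
E
```

```text
{0: True, 3.141592653589793: True, -3.141592653589793: True}
a 0
[(452, (array([ 441.3, -405. ]), array([316.5,  36.5]), 89.2))]
at bar t 19.88 p [ 0.4407 -0.4043  0.0396] gap 0.0501 F [ 2.   0.1 -1.1]
closed t 20.29 p [ 0.4403 -0.4042  0.0396] gap 0.0143 F [-1.5  1.6  5.7]
lifted t 21.89 p [ 0.4402 -0.4038  0.1386] gap 0.0136 F [-0.1 -0.2 -3.1]
1.4017963267948965 [ 0.78  0.52 -1.26  1.67  0.51  1.33  0.84]
-1.7397963267948966 [ 0.4   0.3  -0.64  1.69  0.19  1.21 -2.02]
[ 1.23  0.59 -0.77  1.8   0.5   0.95  0.24]
top 855 (array([ 442. , -330.3]), array([ 39. , 169.7]), 0.0)
[0, array([ 0.4423, -0.2739,  0.1091])]
scene 472 (array([ 441.5, -403.3]), array([ 44.1, 316.9]), 1.3)
[array([ 0.4505, -0.5372,  0.109 ]), array([ 0.4444, -0.2711,  0.1087])]
```

```bash
python3 - <<'E'
from h import *
p=np.array(sense()["position"]); p[2]=.36; move_l(p,feed=.2); st("up")
movep([.52,-.2,.36],down(-.9)); st()
d=SH[2]-np.pi/2; movep(sh(0,0,.36),down(d)); sleep(.3); st("over")
move_l(sh(0,0,.252+.04),feed=.1); sleep(.3); st("above studs"); print(np.round(sense()["joint_pos"],2))
im,w=cloud("top"); i2,w2=cloud("scene"); np.savez("pics/b.npz",im=im,w=w,i2=i2,w2=w2)
print(stud_fit({"top":w,"scene":w2},SH))
for n,ww in (("top",w),("scene",w2)):
    for s in (-1,1):
        c=sh(s*.135,0,0); m=sel(ww,(c[0]-.035,c[0]+.035),(c[1]-.035,c[1]+.035),(.247,.275)); P=ww[m]; print(n,s,m.sum(),rect(P) if m.any() else 0,np.median(P,0) if m.any() else 0)
cv2.imwrite("pics/c6.png",np.hstack([cv2.resize(im[110:300,270:400,::-1],None,fx=3,fy=3,interpolation=cv2.INTER_CUBIC),cv2.resize(i2[120:310,240:380,::-1],None,fx=3,fy=3,interpolation=cv2.INTER_CUBIC)]))
E
```

```text
up t 23.25 p [ 0.4396 -0.4037  0.3586] gap 0.0137 F [ 0.2  0.4 -2.5]
 t 24.36 p [ 0.5197 -0.201   0.3594] gap 0.0141 F [-0.  -0.  -2.6]
over t 25.78 p [0.5646 0.0162 0.36  ] gap 0.0138 F [ 0.3 -0.3 -2.9]
above studs t 26.92 p [0.5647 0.017  0.2925] gap 0.014 F [ 0.9  0.9 -2.9]
[ 0.46  0.34 -0.72  1.72  0.24  1.17 -2.07]
(array([ 0.57630483,  0.03337103, -0.1192808 ]), array([ 1.19304566e-13,  0.00000000e+00,  3.74544840e-14, -9.59002992e-16]), [5, 0, 50, 58])
top -1 310 (array([439.8,  39.5]), array([32. , 57.5]), 80.2) [0.44462248 0.03697044 0.26264669]
top 1 0 0 0
scene -1 159 (array([440.6,  39.4]), array([36. , 57.2]), 79.9) [0.44233705 0.04079037 0.26290103]
scene 1 243 (array([691.1,  -4.3]), array([36.3, 63. ]), 79.2) [0.69125335 0.00107351 0.26320909]
```

View pics/c6.png

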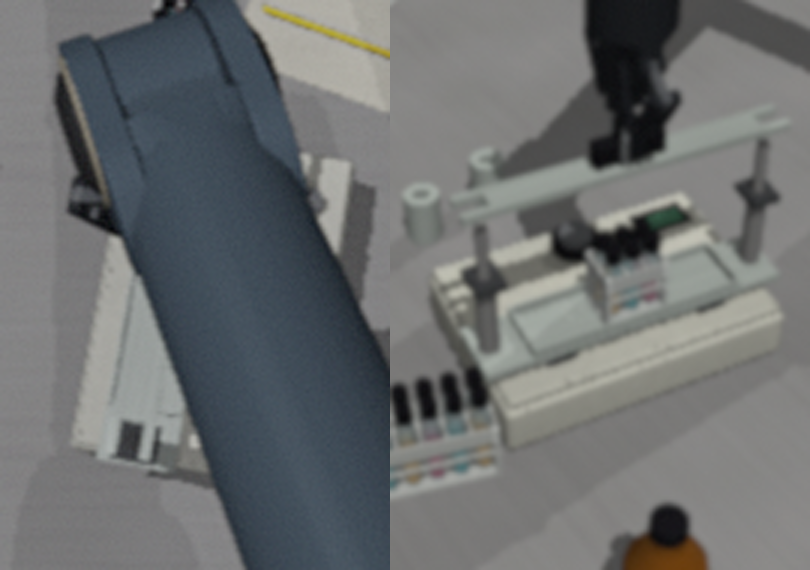

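```bash
python3 - <<'E'
from h import *
f=np.load("pics/b.npz")
c,s=np.cos(SH[2]),np.sin(SH[2])
def loc(P): 
    d=P[:,:2]-SH[:2]; return np.c_[c*d[:,0]+s*d[:,1],-s*d[:,0]+c*d[:,1],P[:,2]]
for n,k in (("top","w"),("scene","w2")):
    w=f[k]; L=loc(w.reshape(-1,3)).reshape(w.shape)
    m=sel(L,(-.2,.2),(-.03,.03),(.250,.268)); P=L[m]
    print(n,m.sum(),"x ext",P[:,0].min().round(4),P[:,0].max().round(4))
    for a,b in ((-.13,-.10),(-.1,-.05),(.05,.1),(.1,.13)):
        q=P[(P[:,0]>a)&(P[:,0]<b)]
        if len(q)>10: print("  ",a,b,"y",q[:,1].min().round(4),q[:,1].max().round(4),"z",np.median(q[:,2]).round(4))
    m=sel(L,(-.05,.1),(-.03,.03),(.266,.30))&(f["im" if k=="w" else "i2"].max(-1)<60); P=L[m]; print(" dark",m.sum(),P.min(0).round(3) if m.any() else 0,P.max(0).round(3) if m.any() else 0)
E
```

```text
top 631 x ext -0.1554 -0.028
   -0.13 -0.1 y -0.0148 0.0171 z 0.2626
   -0.1 -0.05 y -0.0148 0.0171 z 0.2627
 dark 0 0 0
scene 1014 x ext -0.1544 0.1597
   -0.13 -0.1 y -0.0168 0.0192 z 0.2631
   -0.1 -0.05 y -0.0169 0.0185 z 0.2631
   0.05 0.1 y -0.0186 0.018 z 0.2632
   0.1 0.13 y -0.0156 0.0187 z 0.2635
 dark 211 [-0.027 -0.008  0.266] [0.038 0.024 0.299]
```

The scene half of the picture shows the bar level above both studs, with forks at crop (470,205) and (775,118). Measured against the seats, the bar is about 2.6 mm too far in +x and 1 mm in +y, so I correct that and lower it with a force guard.

```bash
python3 - <<'E'
from h import *
o=(-.0026,-.001)
move_l(sh(*o,.2925),feed=.05); sleep(.3)
r=move_l(sh(*o,.235),feed=.04,until_force=5); st(f"mid {r}")
if not r:
    r=move_l(sh(*o,.213),feed=.025,until_force=6); st(f"seat {r}")
i2,w2=cloud("scene"); cv2.imwrite("pics/c7.png",cv2.resize(i2[130:290,230:400,::-1],None,fx=3.5,fy=3.5,interpolation=cv2.INTER_CUBIC))
E
```

```text
mid False t 29.16 p [0.5619 0.0165 0.2353] gap 0.0143 F [-0.3 -0.5 -3.9]
seat True t 29.89 p [0.5616 0.0164 0.2155] gap 0.0145 F [-0.2  0.1  4.8]
```

View pics/c7.png

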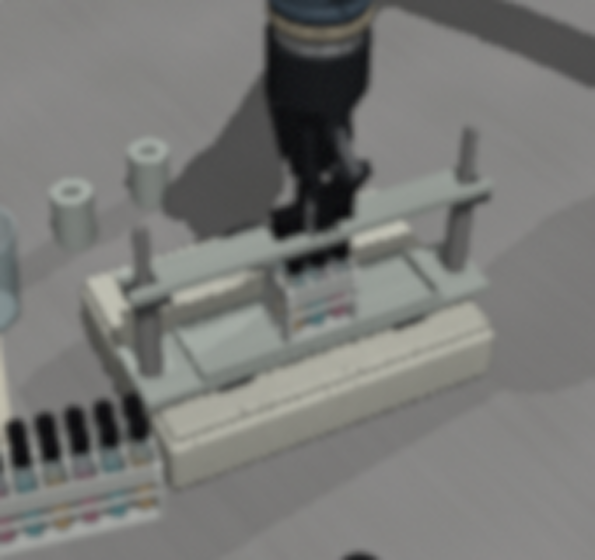

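The bar is down around both studs: far at crop (145,290), near at (465,190). I release it, check its height and take the first sleeve.

```bash
cat >> h.py <<'E'
def loc(P):
    c,s=np.cos(SH[2]),np.sin(SH[2]); d=P[...,:2]-SH[:2]; return np.stack([c*d[...,0]+s*d[...,1],-s*d[...,0]+c*d[...,1],P[...,2]],-1)
def bar_seated(w):
    L=loc(w)
    for a,b in ((-.13,-.06),(.06,.13)):
        m=sel(L,(a,b),(-.025,.025),(.170,.215)); P=L[m]
        if m.any(): print("  bar",a,b,m.sum(),"z",np.median(P[:,2]).round(4),"y",P[:,1].min().round(4),P[:,1].max().round(4))
    m=sel(L,(-.2,.2),(-.015,.015),(.18,.192)); print("  ext",L[m][:,0].min().round(4),L[m][:,0].max().round(4))
def sleeves():
    R={}
    for n in ("top","scene"):
        im,w=cloud(n); R[n]=w
        m=sel(w,(.45,.72),(-.36,-.2),(.054,.066)); c,l,s,ce=cv2.connectedComponentsWithStats(m.astype(np.uint8))
        for k in range(1,c):
            if s[k,4]>30: print(n,"sleeve",s[k,4],circ(w[l==k]))
    return R
E
python3 - <<'E'
from h import *
command_gripper(.05); sleep(.2); st("rel")
p=np.array(sense()["position"]); p[2]=.33; move_l(p,feed=.15)
h=[.62,.12,.36]; movep(h,down(best(h,-np.pi/2))); st()
R=sleeves()
for n in R: print(n); bar_seated(R[n])
E
```

```text
rel t 30.57 p [0.5605 0.016  0.2143] gap 0.0501 F [-0.5  0.2 -0.5]
 t 32.06 p [0.6198 0.1206 0.3586] gap 0.0498 F [ 0.2  0.1 -0.7]
top sleeve 143 [ 625.9 -273.8   19.3]
top sleeve 143 [ 532.9 -286.4   19. ]
scene sleeve 72 [ 535.5 -286.6   19. ]
scene sleeve 79 [ 627.7 -274.9   19.1]
top
  bar 0.06 0.13 253 z 0.1862 y -0.0182 0.0163
  ext 0.0695 0.1554
scene
  bar -0.13 -0.06 230 z 0.1863 y -0.0183 0.0178
  bar 0.06 0.13 281 z 0.1865 y -0.0189 0.018
  ext -0.1567 0.1568
```

The bar is level at 0.1865 and home, with ends at ±0.157. Next is sleeve 1 to the far stud.

```bash
cat >> h.py <<'E'
def pick_sleeve(xy,a=-np.pi/2):
    p=np.array([*xy,.046]); u=p+[0,0,.16]
    movep(u,down(best(u,a))); command_gripper(.07); sleep(.2)
    move_l(p,feed=.12,until_force=8); st("at sleeve")
    command_gripper(.02,80); st("closed")
    move_l(u+[0,0,.12],feed=.15); st("lifted")
def held_rect(w,c,z=(.255,.35)):
    "top ring of held sleeve, near c"
    m=sel(w,(c[0]-.035,c[0]+.035),(c[1]-.035,c[1]+.035),z); return m
E
python3 - <<'E'
from h import *
pick_sleeve((.6268,-.2742))
c=sh(.14,0,.36)
movep(c,down(best(c,SH[2]+np.pi/2))); sleep(.2)
move_l(sh(.14,0,.250+.046),feed=.1); sleep(.3); st("above"); print(np.round(sense()["joint_pos"],2))
i2,w2=cloud("scene"); im,w=cloud("top"); np.savez("pics/s1.npz",im=im,w=w,i2=i2,w2=w2)
a,b=project("scene",[c*[1,1,0]+[0,0,.25]])[0].astype(int); print(a,b)
cv2.imwrite("pics/c8.png",cv2.resize(i2[b-50:b+50,a-60:a+60,::-1],None,fx=5,fy=5,interpolation=cv2.INTER_CUBIC))
E
```

```text
at sleeve t 35.73 p [ 0.6274 -0.2744  0.047 ] gap 0.0701 F [-0.9  0.4  0.5]
closed t 36.12 p [ 0.6275 -0.2743  0.0471] gap 0.0388 F [-0.3 -0.9  5.9]
lifted t 38.14 p [ 0.6265 -0.2742  0.325 ] gap 0.0387 F [-0.  -0.5 -1.4]
above t 40.52 p [ 0.7027 -0.0064  0.2966] gap 0.0391 F [-0.1  0.5 -1.9]
[ 0.37  0.58 -0.68  1.38  0.36  1.31 -2.06]
268 190
```

View pics/c8.png

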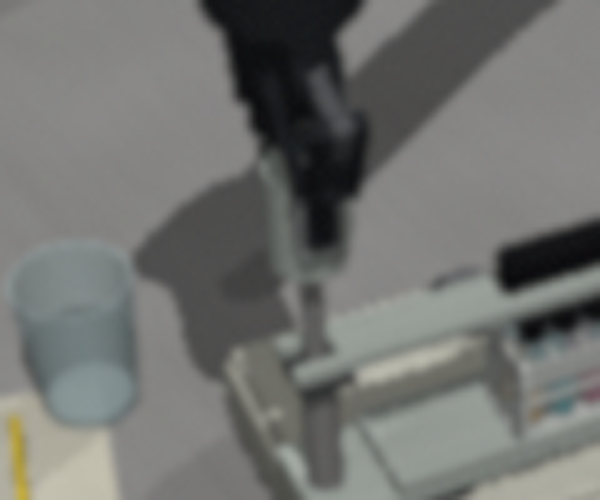

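The sleeve at crop (312,270) is right above the stud at (313,290). I lower it under guard, with a small search if the tip is hit.

```bash
cat >> h.py <<'E'
def insert(x, zseat=.187, off=.047, offs=((0,0),(.0015,0),(-.0015,0),(0,.0015),(0,-.0015),(.002,.002),(-.002,.002),(.002,-.002),(-.002,-.002))):
    for o in offs:
        move_l(sh(x+o[0],o[1],.247+off),feed=.05); sleep(.2)
        r=move_l(sh(x+o[0],o[1],zseat+off-.004),feed=.03,until_force=5)
        st(f"{o} {r}")
        if sense()["position"][2]<zseat+off+.005: return True
    return False
E
python3 - <<'E'
from h import *
print(insert(.14))
E
```

```text
(0, 0) True t 42.86 p [ 0.7025 -0.0066  0.234 ] gap 0.0386 F [-0.3  0.4  5.4]
True
```

```bash
python3 - <<'E'
from h import *
command_gripper(.065); sleep(.2)
p=np.array(sense()["position"]); p[2]=.36; move_l(p,feed=.15); st()
pick_sleeve((.5342,-.2865))
c=sh(-.14,0,.36)
for a in (SH[2]-np.pi/2,SH[2]+np.pi/2):
    q=[inverse_kinematics(sh(-.14,0,z),down(a)) for z in (.36,.23)]; print(a,[None if x is None else np.round(x,2) for x in q])
print(np.round(sense()["joint_pos"],2))
E
```

```text
t 44.43 p [ 0.7012 -0.0071  0.3587] gap 0.0651 F [ 0.6 -0.1 -1.2]
at sleeve t 47.69 p [ 0.5348 -0.2867  0.0468] gap 0.0703 F [-0.6 -0.2  0.8]
closed t 48.08 p [ 0.5347 -0.2868  0.047 ] gap 0.039 F [-0.9  0.   5.2]
lifted t 50.1 p [ 0.5338 -0.2865  0.3251] gap 0.0385 F [ 0.5 -0.5 -1.9]
-1.7397963267948966 [array([ 0.81,  0.02, -0.99,  1.89,  0.02,  1.24, -1.93]), array([ 0.7 ,  0.2 , -0.98,  2.08,  0.21,  0.96, -2.14])]
1.4017963267948965 [array([-1.31, -0.16,  1.02,  1.97,  0.15,  1.26,  1.06]), array([ 0.95,  0.36, -1.35,  2.07,  0.41,  1.03,  0.79])]
[ 0.98  0.4  -0.76  1.58  0.28  1.27 -1.39]
```

```bash
python3 - <<'E'
from h import *
a=SH[2]-np.pi/2
p=np.array(sense()["position"]); p[2]=.36; move_l(p,feed=.15)
movep(sh(-.14,0,.36),down(a)); sleep(.2); st("over")
move_l(sh(-.14,0,.250+.047),feed=.1); sleep(.3); st("above")
i2,w2=cloud("scene"); c=sh(-.14,0,.25)
u,v=project("scene",[c])[0].astype(int); print(u,v)
cv2.imwrite("pics/c9.png",cv2.resize(i2[v-50:v+60,u-110:u+50,::-1],None,fx=4.5,fy=4.5,interpolation=cv2.INTER_CUBIC))
E
```

```text
over t 51.98 p [0.427  0.0396 0.3599] gap 0.0386 F [-1.1 -1.  -1.4]
above t 53.06 p [0.4267 0.0406 0.2974] gap 0.0385 F [-0.2 -0.  -2.2]
364 162
```

View pics/c9.png

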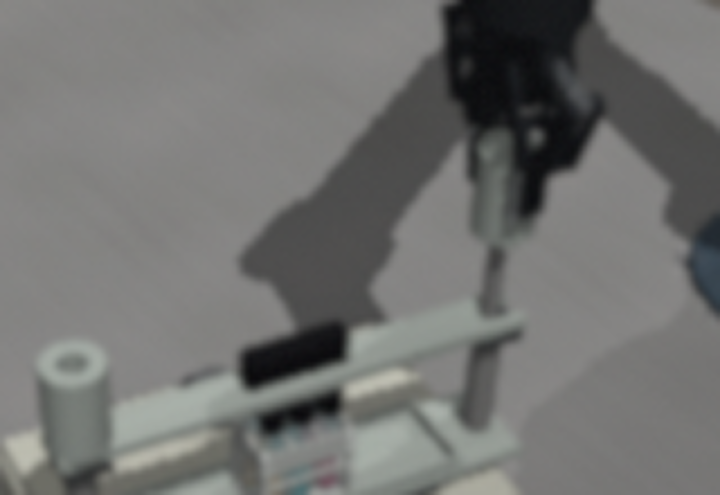

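The far sleeve sits on the bar at crop (72,410), and the held sleeve at (500,235) is over the near stud at (495,260). I insert it.

```bash
python3 - <<'E'
from h import *
ok=insert(-.14); print(ok)
if ok:
    command_gripper(.065); sleep(.2)
    p=np.array(sense()["position"]); p[2]=.36; move_l(p,feed=.15); st()
    h=[.5,-.25,.36]; movep(h,down(best(h,-np.pi/2))); st("aside")
    command_gripper(0)
    for n in ("top","scene"):
        im,w=cloud(n); L=loc(w); print(n); bar_seated(w)
        for s in (-.14,.14):
            m=sel(L,(s-.03,s+.03),(-.03,.03),(.235,.262)); P=L[m]; print("  sleeve top",s,m.sum(),circ(P) if m.sum()>10 else 0,np.median(P[:,2]).round(4) if m.any() else 0)
        m=sel(L,(-.03,.03),(-.14,-.085),(.082,.105)); 
        if m.any(): print("  button",m.sum(),rect(L[m]),np.median(L[m][:,2]).round(4))
        if n=="scene": cv2.imwrite("pics/c10.png",cv2.resize(im[120:290,220:420,::-1],None,fx=3.5,fy=3.5,interpolation=cv2.INTER_CUBIC))
E
```

```text
(0, 0) True t 55.35 p [0.4265 0.0405 0.2339] gap 0.039 F [-1.1 -0.5  4.6]
True
 t 56.92 p [0.4249 0.0401 0.3592] gap 0.065 F [0.2 0.7 0.2]
aside t 58.08 p [ 0.5003 -0.2479  0.3601] gap 0.0651 F [-0.2  0.8  0.3]
top
  bar -0.13 -0.06 364 z 0.1858 y -0.0186 0.0159
  bar 0.06 0.13 389 z 0.1864 y -0.0186 0.0164
  ext -0.1583 0.125
  sleeve top -0.14 234 [-141.6    0.6   19.4] 0.2455
  sleeve top 0.14 225 [137.8   0.7  19.3] 0.2456
  button 194 (array([  -2.6, -112.6]), array([48.5, 44.5]), 41.3) 0.0897
scene
  bar -0.13 -0.06 270 z 0.1865 y -0.0175 0.0179
  bar 0.06 0.13 257 z 0.1866 y -0.0181 0.0186
  ext -0.1573 0.1583
  sleeve top -0.14 137 [-139.2    2.1   19.2] 0.2453
  sleeve top 0.14 179 [139.5   1.6  19.8] 0.2456
  button 22 (array([ 1.000e-01, -1.232e+02]), array([24.5, 12.5]), 1.7) 0.0917
```

View pics/c10.png

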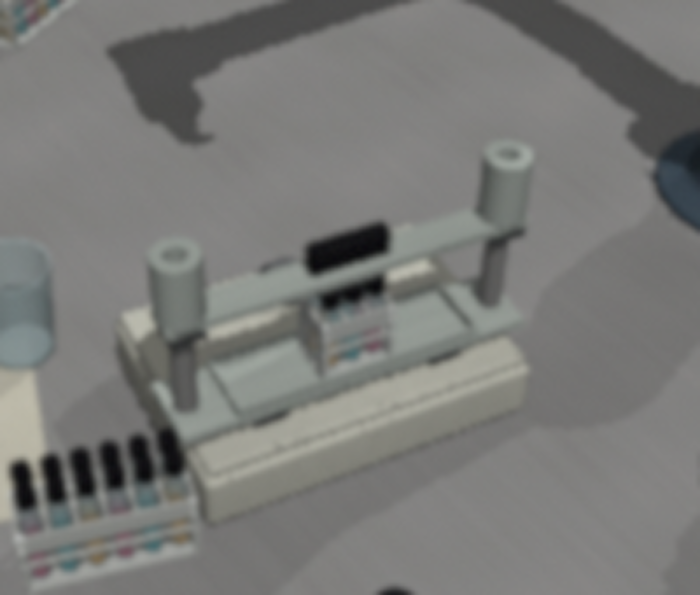

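Both sleeves sit on the bar at crop (175,290) and (507,190), and the rack is underneath. Now I press start.

```bash
python3 - <<'E'
from h import *
u=sh(0,-.1125,.20); movep(u,down(best(u,SH[2]-np.pi/2))); sleep(.2); st("over")
move_l(sh(0,-.1125,.125),feed=.08); st("near")
r=move_l(sh(0,-.1125,.109),feed=.015,until_force=3); st(f"touch {r}")
r=move_l(sh(0,-.1125,.100),feed=.01,until_force=12); st(f"press {r}"); sleep(.3); st("held")
move_l(u,feed=.1); st("up")
E
```

```text
over t 59.92 p [ 0.5461 -0.0955  0.201 ] gap 0.0 F [ 0.1  0.2 -0.1]
near t 61.01 p [ 0.546  -0.0938  0.1255] gap -0.0001 F [-0.2  0.4 -0.6]
touch True t 61.77 p [ 0.5456 -0.0939  0.1133] gap 0.0003 F [-0.2  0.8  3.6]
press True t 62.33 p [ 0.5456 -0.0939  0.1111] gap 0.0003 F [-1.  -0.1  5.7]
held t 62.63 p [ 0.5456 -0.0939  0.1111] gap -0.0001 F [-0.8  0.3  5. ]
up t 63.67 p [ 0.545  -0.094   0.1993] gap 0.0002 F [-1.   0.2  0.2]
```

The held force settled at 5.0 N, right at the threshold, so full travel isn't certain. I press once more, more firmly.

```bash
python3 - <<'E'
from h import *
move_l(sh(0,-.1125,.120),feed=.08); sleep(.3)
for z in (.116,.114,.112,.111,.110,.109,.108,.107):
    r=move_l(sh(0,-.1125,z),feed=.01,until_force=15); sleep(.2); st(f"{z} {r}")
    if abs(sense()["wrist_force"][2])>15: break
sleep(.3)
u=sh(0,-.1125,.20); move_l(u,feed=.1); move_l(u+[0,0,.16],feed=.2)
h=[.5,-.30,.36]; movep(h,down(best(h,-np.pi/2))); st("aside")
for n in ("top","scene"):
    im,w=cloud(n); L=loc(w); print(n); bar_seated(w)
    for s in (-.14,.14):
        m=sel(L,(s-.03,s+.03),(-.03,.03),(.235,.262)); P=L[m]; print("  sleeve top",s,m.sum(),circ(P) if m.sum()>10 else 0,np.median(P[:,2]).round(4))
    cv2.imwrite(f"pics/end_{n}.png",im[...,::-1])
E
```

```text
0.116 False t 65.88 p [ 0.5457 -0.0939  0.1161] gap 0.0 F [ 0.3 -0.4  1.6]
0.114 False t 66.42 p [ 0.5457 -0.0939  0.1141] gap -0.0 F [ 0.3 -1.1  2.1]
0.112 False t 66.97 p [ 0.5457 -0.0939  0.1121] gap 0.0001 F [-0.4 -0.4  4. ]
0.111 False t 67.42 p [ 0.5457 -0.0939  0.1111] gap 0.0002 F [-0.4  1.1  5.5]
0.11 False t 67.88 p [ 0.5457 -0.0939  0.111 ] gap 0.0 F [-2.8 -0.1 11.3]
0.109 False t 68.33 p [ 0.5458 -0.0939  0.1109] gap 0.0001 F [-6.  -0.6 18.4]
aside t 71.48 p [ 0.5005 -0.2981  0.3594] gap 0.0003 F [ 0.5  0.4 -0.5]
top
  bar -0.13 -0.06 364 z 0.1859 y -0.0185 0.016
  bar 0.06 0.13 391 z 0.1866 y -0.0186 0.0163
  ext -0.1583 0.1246
  sleeve top -0.14 234 [-141.8    0.6   19.3] 0.2456
  sleeve top 0.14 223 [137.7   0.7  19.2] 0.2459
scene
  bar -0.13 -0.06 270 z 0.1867 y -0.0193 0.0194
  bar 0.06 0.13 249 z 0.1866 y -0.0182 0.0177
  ext -0.1373 0.1577
  sleeve top -0.14 138 [-139.4    1.5   19.7] 0.245
  sleeve top 0.14 179 [140.    1.4  19.6] 0.2457
```

View pics/end_scene.png

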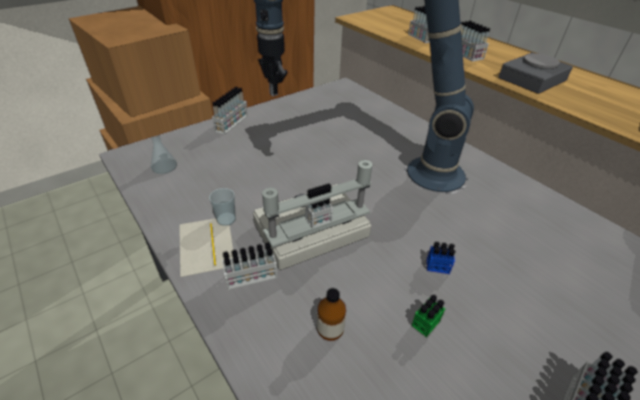

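The button hit a hard stop (no further travel at 18 N), and everything is still in place. The long racks at (230,108) and (250,262) are far over 64 mm, so they are not small racks. I hand in.

```bash
python3 -c "
from rig import *
print(finish_job())"
```

```text
the job is handed in; nothing more can be done
None
```

The shaker is loaded and started, and I handed the job in at about 72 s of the 210 s allowed.

- **Rack:** I found one small white rack on the bench and stood it in the middle of the tray. I left the blue and green look-alikes and the long racks alone.
- **Bar:** It was knocked about 4 cm aside before I reached it, so I measured it again, took it by the handle and laid it over both studs. It measures 186–187 mm high at both ends, against 187 mm expected.
- **Sleeves:** Both went on at the first try and sit on the bar. In the last check their tops measured about 245.5 mm against 247 mm expected. The bar also reads slightly low in the cameras, so I put this down to camera bias.
- **Start button:** I pressed it twice, both times after the bar was held by both sleeves. The first press held at only 5.0 N, right at the threshold for fully down. The second met a hard stop at 18 N at the same depth, so the first was very likely a full press too. I let go both times.

The final scene picture shows the rack, bar and sleeves in place, the bottle, beaker and big rack undisturbed, and the robot clear of everything. One reading disagreed: in that last check the scene camera put one bar end at -137 mm, while the top camera put the same end at -158 mm. All earlier scene-camera readings of that end gave about -157 mm, so I took it as missing depth points beside the sleeve and not as movement.

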